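Hang the missing shelf arm on the slotted upright and lock it

ROBOT

A 6-joint arm with a two-finger parallel gripper is mounted at the origin on the work surface. World frame = base frame: x ahead of the robot, y to its left, z up, the work surface at z = 0. Lengths are in mm, angles in rad, forces in N, time in s.
With the tool pointing down it reaches from about 325 to 775 mm from the base axis. Payload 9.3 kg.
Tool frame: the origin (TCP) lies midway between the tips of the shut fingers; the grasp point (between the pads) lies 19 mm behind it; y points along the fingers, x is the direction in which the jaws open and shut, and the axes are right-handed (so a half turn about y gives the same grasp; the last joint's range is limited). The gripper opens to 85 mm and grips with 20 to 120 N. Pads are 22 mm wide; open, the fingers measure 114 mm over their backs; the gripper's body (76 mm by 85 mm) begins 54 mm behind the grasp point. The pads swing forward as they close: fully open they stand 13 mm farther back than shut.
Start: joints at [1.002, 0.259, 0.021, 1.334, 0, 1.418], TCP at [222.158, 503.133, 231.279] pointing down, gripper open.
Joint ranges: [-3.04, 3.04], [-0.91, 1.82], [-1.04, 1.36], [-1.92, 1.95], [-1.52, 1.45], [-3.14, 3.14]. Speed limits (rad/s): [2.22, 2.22, 2.79, 3.14, 3.14, 3.14].

INTERFACE

Orientations are given as a rotation vector (axis times angle).
In Python, from workcell import * gives the robot as it stands. The module is installed in compiled form; this text tells all that it offers.
- The arm moves only by the tool send_rows, never from a script. Its argument "rows" is a list of rows, each a list of 7 numbers: the shift along the tool's x, y, z in mm, then the turn, a rotation vector about the tool's x, y, z in degrees, then the opening, from -1 (shut) to 1 (fully open). A call has 1 to 12 rows; each row shifts and turns the commanded pose from where the row before left it, along the tool's axes as they then stand; what a row does not reach is not made up. A row lasts 1/12 s, in which the tool goes at most 41.7 mm and 7.16 degrees, less where a joint would pass 70% of its speed; a pose out of reach is approached as far as the arm can. A call is refused whole if a number of a shift passes 41.7 or a number of a turn 7.16, either way. A call with a gripper value outside its range is refused whole. The fingers move at their own pace and stop on an object; "force" is the grip in N (left out, the last holds). Time passes only in rows, so rows that do not move let the fingers close. It gives the time, the measured TCP pose, the force and the opening at its end, in the units of the state.
- observe(): the state, without advancing time (a new reading comes with each control period).
- snapshot(name): name is "side" or "top"; returns a dict with "img" (420x560x3 uint8, red, green, blue), "fx", "fy", "cx", "cy" (pixels), "R" (3x3) and "t" (3): a world point X has camera coordinates R X + t. Camera axes: x right, y down, z forward; pixel columns grow to the right and rows downward; lengths in mm; the calibration is good to about 2 mm. A picture is of the moment at which its call begins. There is no depth.
- close_job(): hands the job in, once; it reports no verdict.
The state is a dict: "time": time; "joint_positions": joint angles; "joint_vel": joint speeds; "joint_efforts": joint torques, N m; "tool_pos": TCP position; "ee_rot": TCP orientation; "contact_force": force on the tool from outside, world axes, zero at the start; "torque": the same for the moment, N m; "grip_width": finger opening in mm.
Only numpy, scipy, OpenCV 4.12 (cv2) and the standard library are available. Lean on these libraries where they do the work, as an engineer would, in place of code of your own. Each camera call takes 0.05 s, during which the arm holds its last target. There are 200 camera calls.

TASK

A shelf is going up on the steel frame on the painting table: hang the loose teal shelf arm on the empty slotted upright, at the same height as the arm on the other upright. Feel for the slots, put all four hooks through them until the back is flat on the upright, then press the arm down until it drops fully home and the spring catch snaps in, and let go. Never ram or force it, and leave the tape, paint tubes and palette where they are.

Things in the scene. Friction and masses are not known exactly. Their poses are not given: they have to be found in the camera images.
- bracket_grip (a point): Loose teal shelf arm standing on its underside, 0.28 to 0.44 kg. U-channel 24 mm wide (its y), 64 mm tall, 150 mm long. Point: middle plane, 65 mm in front of the flat back face, 36 mm above the underside: grip here across the 24 mm. Underside flat for 95 mm from the back, then slopes up to a 25 mm tall front end. x points backwards (the way the hooks point), z up.
- bracket_back (a point): Point on the arm's flat back face, middle plane, 12 mm above the underside, 52 mm below the flat top; axes as bracket_grip. Four hooks stick out behind (+x), in two columns at y = -10 and +10 mm, 4 mm thick. Lower hooks span z -10 to +10 mm from here, upper ones +30 to +50. They reach 11.7 mm behind the face.
- press_spot (a point): Point on the flat top of the loose arm, middle plane, 22 mm in front of its back face. Once the arm hangs by its hooks, pressing here straight down with shut fingers drives it home: 8 to 18 N, by friction and weight. Pressed more than about 35 mm out from the upright it jams. It gives way with a snap and then stops hard.
- slot_mark (a point): Nominal place of the arm on the EMPTY upright: in the plane of its front face, at the bottom edge of the two lower slots to use, 125 mm above the table, over the middle of the foot. x points into the upright (push direction), y along the frame, z up. The upright itself stands up to 8 mm to either side (y) of it, clamped by eye: find its slots by feel. Home: bracket_back level with this point.
- bracket: The whole loose arm; origin on its back face, middle plane, at the underside; axes as bracket_grip. Each hook is a 10 mm high neck with a 10 mm lip hanging from its far end; from back face to lip are 4.6 mm at the neck, 6 mm at the tip, for the 4 mm thick face of the upright, so the back must be pushed flat on the upright before the arm is lowered.
- foot: Dark steel foot (70 mm wide, 15 mm thick, 50 mm out in front) with the empty upright: a pale grey channel, open at the back, 44 mm wide, 4 mm face, top 215 mm up. Slots 10 mm left and right of its centre line, 7 mm wide, 26 mm high, one each 40 mm: from slot_mark the lower pair spans z 0 to 26, upper 40 to 66 mm; hooks enter 10 to 16 mm above home. Origin under slot_mark. Fixed.
- partner_upright: The OTHER upright, 220 mm to one side, on a like foot, carrying an identical teal arm already home and fixed, 150 mm toward the robot, its top 177 mm above the table. Origin on the table under the middle of its front face; axes as slot_mark. The two may change sides.
- catch (a joint): Brass spring catch in the empty upright behind the slots: metres pushed back. 0 at rest. Lowered from the entry height, the lower hooks' barbs land on it about 6.5 mm above home; let go there, the arm hangs by its hooks, drooping 2 degrees. Pressed on, they push it back 2.5 mm; home, it snaps back below 1 mm and locks the arm.
- tape_roll: Roll of cream masking tape lying flat, 100 mm across, 30 mm tall; origin at the centre of its underside. Leave it alone.
- red_tube: Black and red paint tube lying on the table, about 115 mm long, 27 mm thick; origin under its middle. Leave it alone.
- blue_tube: Black and blue paint tube, same size; origin under its middle. Leave it alone.
- palette: White palette plate with daubs of paint, 150 mm across, 16 mm tall; origin at the centre of its underside. Leave it alone.
Things that resemble listed ones, but are neither listed nor needed, are in the scene too. Of the things that look like the bracket, the largest one is meant.

How it is judged:
By the outcome, as a careful person would: the job done as asked, in the order asked, and still so for the second after the job is handed in, with the robot touching nothing.
It also fails if it takes over 72 s, if anything falls off the work surface, if the arm or the gripper's body presses on something with over 40 N, if the wrist force passes 120 N, or if a joint passes its speed limit or range.

## Working session

There is one attempt and no reset: what is moved stays moved. The work goes in short steps, Python scripts to look and compute and a tool call to move; the robot and the scene stay as the last step left them, time stands still between calls to the robot, and variables do not carry over. Pictures are saved under pics/ and viewed, about 8 in all and at most 12, crops included, and the job is handed in when it is done.

Besides the shell and the picture viewer there is one more tool, called by a JSON object that holds its "method" and its "body", one argument or row to a line. send_rows: Moves the arm, as the interface text tells. Its arguments: {"type":"object","properties":{"rows":{"type":"array"},"force":{"type":"number"}},"required":["rows"]}

```bash
mkdir -p pics
python3 - <<'E'
from workcell import *
import cv2
print(observe())
for n in("side","top"):
    s=snapshot(n); cv2.imwrite(f"pics/{n}0.png",s["img"][:,:,::-1]); print(n,s["fx"],s["cx"],s["cy"],s["R"],s["t"])
E
```

```text
{'time': 0.0, 'joint_positions': array([ 1.00238709e+00,  2.59228876e-01,  2.07330492e-02,  1.33365577e+00,
       -1.54261064e-05,  1.41823833e+00]), 'joint_vel': array([-7.28112428e-05,  3.35806221e-04, -2.81854304e-04, -1.15744245e-03,
       -2.77790575e-04, -2.07345555e-04]), 'joint_efforts': array([ 2.48717959e-03, -5.55639195e+01,  3.44535041e+01,  1.34320444e-02,
       -1.04322098e-06,  3.96107893e-07]), 'tool_pos': array([222.02144493, 502.89773033, 230.63491572]), 'ee_rot': array([-1.37829151, -0.89672558,  0.89874565]), 'contact_force': array([ 0.18826722,  0.57077176, -1.22296668]), 'torque': array([-0.01970476,  0.03435773,  0.06114432]), 'grip_width': 85.70626245717433}
side 496.31920035138427 276.5108735579374 209.34753210580334 [[ 0.99624403 -0.08607466 -0.00943273]
 [-0.06333863 -0.65011409 -0.75719211]
 [ 0.0590427   0.75494558 -0.65312413]] [-558.21443532  131.44408459 1331.28500129]
top 448.88685147713585 279.9657065740307 201.33357693529607 [[-0.02570901 -0.99965612 -0.00516628]
 [-0.98841694  0.02619251 -0.14948549]
 [ 0.1495694   0.00126332 -0.98875042]] [  46.99356712  582.04784382 1155.35140898]
```

View pics/side0.png

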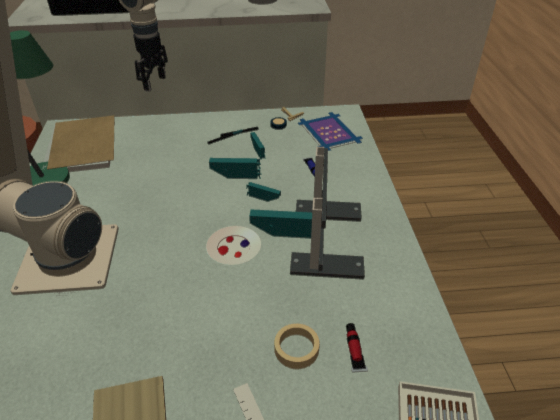

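View pics/top0.png

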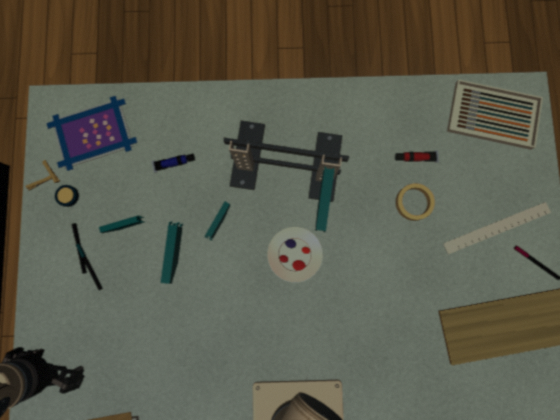

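The side view shows the loose arm at (235,167) and the frame with the empty upright at about (320,180). In the top view the loose arm is at (172,252), the empty upright at (243,155), and the partner arm at (325,200). Next I'll make masks and a zoomed composite.

```bash
cat > h.py <<'E'
import numpy as np, cv2
from workcell import *
def ray(s,p):
    R=np.array(s["R"]);t=np.array(s["t"])
    d=R.T@np.array([(p[0]-s["cx"])/s["fx"],(p[1]-s["cy"])/s["fy"],1.]); return -R.T@t,d
def onz(s,p,z):
    o,d=ray(s,p); return o+d*(z-o[2])/d[2]
def proj(s,X):
    c=np.array(s["R"])@np.array(X)+np.array(s["t"]); return s["fx"]*c[0]/c[2]+s["cx"],s["fy"]*c[1]/c[2]+s["cy"]
def tri(s1,p1,s2,p2):
    o1,d1=ray(s1,p1);o2,d2=ray(s2,p2);a=np.linalg.lstsq(np.c_[d1,-d2],o2-o1,rcond=None)[0]
    A,B=o1+a[0]*d1,o2+a[1]*d2; return (A+B)/2,np.linalg.norm(A-B)
def teal(s):
    h=cv2.cvtColor(s["img"],cv2.COLOR_RGB2HSV); return cv2.inRange(h,(82,120,30),(100,255,255))
def crop(s,x,y,w,h,k): return cv2.resize(s["img"][y:y+h,x:x+w,::-1],None,fx=k,fy=k,interpolation=cv2.INTER_CUBIC)
E
python3 - <<'E'
from h import *
s=snapshot("top");q=snapshot("side")
for n,i in(("top",s),("side",q)):
    cs,_=cv2.findContours(teal(i),0,1)
    for c in cs:
        if cv2.contourArea(c)>60:
            r=cv2.minAreaRect(c);b=cv2.boxPoints(r);print(n,cv2.contourArea(c),b.round(1).tolist())
            if n=="top": print([onz(s,p,64)[:2].round(0).tolist() for p in b])
a=np.hstack([crop(s,140,210,70,80,5),crop(s,205,110,80,80,5)]);b=np.hstack([crop(q,200,145,70,40,5),crop(q,280,140,80,40,5)])
cv2.imwrite("pics/c1.png",np.vstack([a,b])[:600])
E
```

```text
top 487.5 [[160.89999389648438, 281.6000061035156], [168.5, 222.89999389648438], [178.10000610351562, 224.10000610351562], [170.60000610351562, 282.79998779296875]]
[[380.0, 342.0], [531.0, 324.0], [527.0, 299.0], [377.0, 317.0]]
top 205.0 [[99.0, 226.8000030517578], [139.1999969482422, 214.89999389648438], [141.1999969482422, 221.60000610351562], [101.0, 233.5]]
[[525.0, 505.0], [554.0, 401.0], [536.0, 396.0], [508.0, 500.0]]
top 182.5 [[205.60000610351562, 234.8000030517578], [224.5, 201.6999969482422], [229.6999969482422, 204.6999969482422], [210.8000030517578, 237.8000030517578]]
[[497.0, 227.0], [583.0, 178.0], [575.0, 164.0], [489.0, 214.0]]
top 528.0 [[314.6000061035156, 228.6999969482422], [323.29998779296875, 167.60000610351562], [334.1000061035156, 169.1999969482422], [325.3999938964844, 230.1999969482422]]
[[506.0, -57.0], [667.0, -86.0], [663.0, -114.0], [501.0, -84.0]]
side 1244.0 [[249.1999969482422, 234.0], [250.1999969482422, 209.6999969482422], [311.20001220703125, 212.1999969482422], [310.20001220703125, 236.60000610351562]]
side 299.0 [[245.60000610351562, 193.5], [248.89999389648438, 182.0], [279.8999938964844, 190.8000030517578], [276.6000061035156, 202.3000030517578]]
side 727.0 [[209.60000610351562, 176.39999389648438], [210.0, 158.0], [259.1000061035156, 159.10000610351562], [258.70001220703125, 177.60000610351562]]
side 127.5 [[248.1999969482422, 134.39999389648438], [255.0, 131.0], [266.6000061035156, 154.1999969482422], [259.79998779296875, 157.60000610351562]]
```

View pics/c1.png

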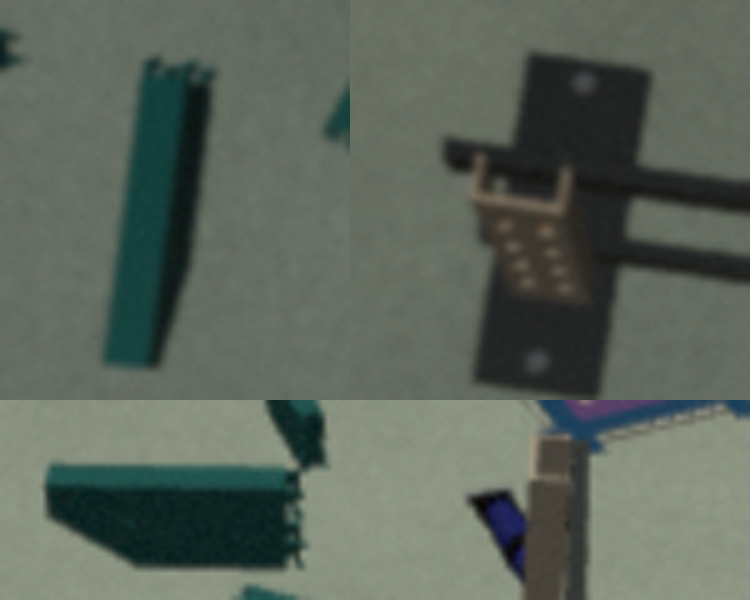

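The crop shows the loose arm's top face running from about px (161,282) to (178,226), hooks at the far end. The upright's top front edge is about (229,151)–(249,153), and the foot corners are about (241,120), (265,124), (255,189), (230,186). I'll convert these to positions.

Run:
```python
from h import *
s=snapshot("top");q=snapshot("side")
im=s["img"]; hsv=cv2.cvtColor(im,cv2.COLOR_RGB2HSV)
m=teal(s)&cv2.inRange(hsv[:,:,2],58,255)
print("V vals",hsv[252,160:180,2], hsv[200,315:335,2])
def rect(P):
    (c,wh,a)=cv2.minAreaRect(np.float32(P)); b=cv2.boxPoints((c,wh,a)); 
    e=b[1]-b[0] if np.linalg.norm(b[1]-b[0])>np.linalg.norm(b[2]-b[1]) else b[2]-b[1]
    if e[0]<0:e=-e
    return np.round(c,1),np.round(wh,1),np.degrees(np.arctan2(e[1],e[0])).round(2),b.round(1).tolist()
for nm,(x,y,w,h),z in(("loose",(155,215,35,75),64),("partner",(308,160,35,75),177)):
    k=np.zeros_like(m);k[y:y+h,x:x+w]=m[y:y+h,x:x+w]
    cs=max(cv2.findContours(k,0,1)[0],key=cv2.contourArea)[:,0]
    P=[onz(s,p,z)[:2] for p in cs]; print(nm,cv2.contourArea(cs),rect(P))
for nm,c in(("foot",[(241,120.4),(265,124.4),(254.6,189.4),(229.6,186.4)]),):
    P=np.array([onz(s,p,15)[:2] for p in c]);print(nm,P.round(1).tolist(),rect(P))
print("uprtop",[onz(s,p,215)[:2].round(1).tolist() for p in((229,151),(249,153))])
# partner dark foot & foot mask
d=cv2.inRange(hsv[:,:,2],0,62)&cv2.inRange(hsv[:,:,1],0,90)
for x,y,w,h in((225,115,45,80),(305,128,45,75)):
    k=d[y:y+h,x:x+w];cs=max(cv2.findContours(k,0,1,offset=(x,y))[0],key=cv2.contourArea)
    print(cv2.convexHull(cs)[:,0].tolist())
k=cv2.resize(np.hstack([crop(q,280,140,100,140,4),crop(s,220,110,80,112,5)]),None,fx=1,fy=1)
cv2.imwrite("pics/c2.png",k[:600])
```

```text
V vals [109 110 108 104  87  68  64  64  64  65  64  64  60  49  35  27  26  26
  42  77] [101 102  94  73  50  54  63  65  65  65  63  64  63  64  59  50  43  50
  71  93]
loose 379.5 (array([453.7, 323.1]), array([ 20.1, 150.7]), np.float32(-6.77), [[377.70001220703125, 321.8999938964844], [527.4000244140625, 304.20001220703125], [529.7999877929688, 324.20001220703125], [380.1000061035156, 341.8999938964844]])
partner 473.0 (array([566.7, -74.5]), array([ 22.2, 148.3]), np.float32(-10.25), [[491.70001220703125, -72.30000305175781], [637.7000122070312, -98.69999694824219], [641.5999755859375, -76.80000305175781], [495.70001220703125, -50.400001525878906]])
foot [[820.7, 135.5], [807.1, 68.2], [622.5, 100.7], [632.7, 169.3]] (array([720.5, 118.3]), array([ 69.4, 191. ]), np.float32(-10.19), [[620.4000244140625, 101.0], [808.4000244140625, 67.30000305175781], [820.7000122070312, 135.5], [632.7000122070312, 169.3000030517578]])
uprtop [[678.7, 147.1], [672.7, 100.6]]
[[246, 121], [260, 123], [263, 124], [264, 125], [269, 144], [269, 163], [254, 188], [253, 189], [251, 189], [237, 187], [232, 186], [230, 185], [225, 143], [225, 138], [241, 121]]
[[320, 132], [334, 134], [340, 135], [341, 136], [348, 157], [347, 160], [333, 199], [331, 201], [330, 201], [319, 200], [311, 198], [309, 197], [305, 169], [305, 150], [318, 133], [319, 132]]
```

View pics/c2.png

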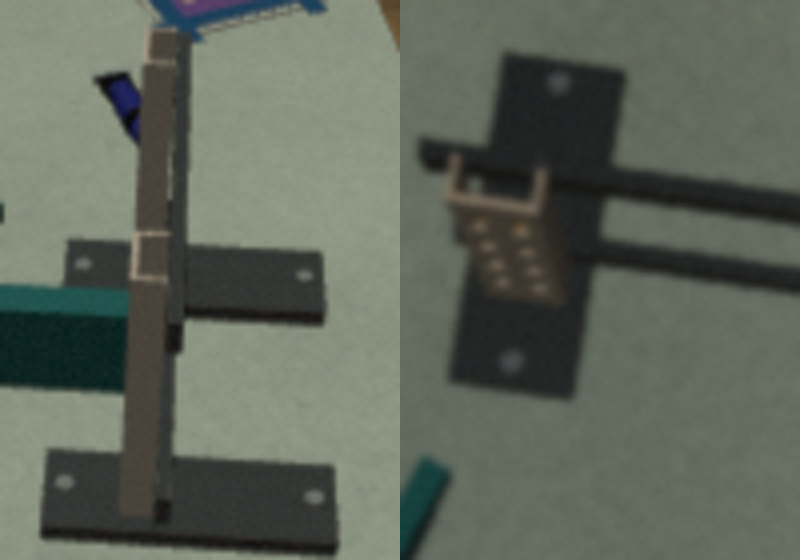

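The frame's yaw is about −10.2° and the slot mark about (676,126), with the upright's centre shifted a few mm toward −y. The loose arm lies at yaw −6.8°. Now the grasp target in tool axes.

```bash
cat >> h.py <<'E'
from scipy.spatial.transform import Rotation as Ro
def pose(): 
    o=observe(); return np.array(o["tool_pos"]),Ro.from_rotvec(o["ee_rot"]),o
def goal(p,yaw,sgn,pitch=0):
    """tool-axes shift and turn to target; yaw deg of bracket x; sgn: tool z=sgn*bx"""
    P,R,o=pose(); c,s=np.cos(np.radians(yaw)),np.sin(np.radians(yaw))
    bx=np.array([c,s,0]);by=np.array([-s,c,0]);y=np.array([0,0,-1.]);x=-sgn*by
    T=Ro.from_matrix(np.c_[x,y,np.cross(x,y)])
    return R.as_matrix().T@(np.array(p)-P),np.degrees((R.inv()*T).as_rotvec())
E
python3 - <<'E'
from h import *
s=snapshot("top");V=cv2.cvtColor(s["img"],cv2.COLOR_RGB2HSV)[:,:,2].astype(float)
P=[]
for r in range(232,280,3):
    c0=int(round(168.65-(r-252)*0.131)); v=V[r,c0-9:c0+10]
    l=next(i for i in range(9,0,-1) if v[i-1]>86); r_=next(i for i in range(9,18) if v[i+1]<45)
    L=c0-9+l-(86-v[l])/(v[l-1]-v[l]); Rr=c0-9+r_+(v[r_]-45)/(v[r_]-v[r_+1])
    a,b=onz(s,(L,r),64),onz(s,(Rr,r),64); P.append([(L+Rr)/2,r,*((a+b)/2)[:2],a[1]-b[1]])
P=np.array(P); f=np.polyfit(P[:,2],P[:,3],1); print("yaw",np.degrees(np.arctan(f[0])),"y@452",np.polyval(f,452),"w",P[:,4].round(1))
print("res",(P[:,3]-np.polyval(f,P[:,2])).round(1))
p,R,o=pose(); print(R.as_matrix().round(3))
for sg in(1,-1): print(sg,goal([462,np.polyval(f,462),100],-6.8,sg))
E
```

```text
yaw -6.966203889803366 y@452 323.06476357121807 w [24.2 23.3 23.9 23.9 23.7 23.9 23.9 23.8 23.7 23.4 24.  24.1 23.8 24.4
 23.7 24.6]
res [ 0.1 -0.1 -0.   0.   0.2  0.2 -0.2 -0.1 -0.   0.1 -0.  -0.  -0.2  0.1
  0.1  0. ]
[[ 0.404 -0.    -0.915]
 [ 0.915 -0.     0.404]
 [-0.    -1.     0.   ]]
1 (array([ -68.85895696,  131.14797461, -292.63404031]), array([ 2.56784281e-02,  1.62977074e+02, -8.04237802e-03]))
-1 (array([ -68.85895696,  131.14797461, -292.63404031]), array([-5.61305589e-03, -1.70229237e+01, -1.79218699e-02]))
```

{"method": "send_rows", "body": {
  "rows": [
    [0, 0, 0, 0, -5.7, 0, 1],
    [0, 0, 0, 0, -5.7, 0, 1],
    [0, 0, 0, 0, -5.6, 0, 1],
    [-16.8, 11, -28.9, 0, 0, 0, 1],
    [-16.8, 11, -28.9, 0, 0, 0, 1],
    [-16.8, 11, -28.9, 0, 0, 0, 1],
    [-16.8, 11, -28.9, 0, 0, 0, 1],
    [-16.8, 11, -28.9, 0, 0, 0, 1],
    [-16.8, 11, -28.9, 0, 0, 0, 1],
    [-16.8, 11, -28.9, 0, 0, 0, 1],
    [-16.8, 11, -28.9, 0, 0, 0, 1],
    [-16.8, 11, -28.9, 0, 0, 0, 1]
  ]
}}

```text
time: 1.35
tool_pos: [463.6, 320.9, 131.9]
ee_rot: [-1.263, -1.121, 1.121]
contact_force: [0.8, 1.2, 0.2]
grip_width: 85.8
```

{"method": "send_rows", "body": {
  "rows": [
    [0, 0, 0, 0, 0, 0, 1],
    [0, 0, 0, 0, 0, 0, 1]
  ]
}}

```text
time: 1.52
tool_pos: [463.4, 320.7, 131.3]
ee_rot: [-1.264, -1.117, 1.12]
contact_force: [-0.3, 0.2, 0.3]
grip_width: 85.4
```

Run:
```python
from h import *
print(goal([462,321.85,18],-6.9,-1)); P=[observe() for _ in range(1)]; print(P[0]["tool_pos"],P[0]["contact_force"],P[0]["joint_positions"])
```

```text
(array([  1.03818837, 113.34349514,   1.34875014]), array([-0.08267639, -0.09957231, -0.05061424]))
[463.38664681 320.73478808 131.34230616] [-0.26251753  0.17747477  0.26747593] [ 4.56522447e-01  3.29155796e-01 -1.37536341e-01  1.10579541e+00
  4.81780751e-05  5.78687990e-01]
```

{"method": "send_rows", "body": {
  "rows": [
    [0.5, 23, 0.7, 0, 0, 0, 1],
    [0.5, 23, 0.7, 0, 0, 0, 1],
    [0, 23, 0, 0, 0, 0, 1],
    [0, 23, 0, 0, 0, 0, 1],
    [0, 14, 0, 0, 0, 0, 1],
    [0, 7, 0, 0, 0, 0, 1],
    [0, 0, 0, 0, 0, 0, 1],
    [0, 0, 0, 0, 0, 0, 1]
  ]
}}

```text
time: 2.18
tool_pos: [461.0, 323.9, 20.0]
ee_rot: [-1.263, -1.122, 1.121]
contact_force: [-0.2, 0.6, 0.0]
grip_width: 85.2
```

{"method": "send_rows", "body": {
  "rows": [
    [0, 0, 0, 0, 0, 0, -0.2],
    [0, 0, 0, 0, 0, 0, -0.4],
    [0, 0, 0, 0, 0, 0, -0.6],
    [0, 0, 0, 0, 0, 0, -0.8],
    [0, 0, 0, 0, 0, 0, -1],
    [0, 0, 0, 0, 0, 0, -1],
    [0, 0, 0, 0, 0, 0, -1],
    [0, 0, 0, 0, 0, 0, -1],
    [0, 0, 0, 0, 0, 0, -1],
    [0, 0, 0, 0, 0, 0, -1]
  ],
  "force": 50
}}

```text
time: 3.02
tool_pos: [461.4, 323.3, 19.7]
ee_rot: [-1.263, -1.121, 1.12]
contact_force: [-1.7, -0.6, 5.9]
grip_width: 23.7
```

{"method": "send_rows", "body": {
  "rows": [
    [0, -5, 0, 0, 0, 0, -1],
    [0, -15, 0, 0, 0, 0, -1],
    [0, -20, 0, 0, 0, 0, -1],
    [0, -20, 0, 0, 0, 0, -1],
    [0, -20, 0, 0, 0, 0, -1],
    [0, -20, 0, 0, 0, 0, -1],
    [0, -15, 0, 0, 0, 0, -1],
    [0, -11, 0, 0, 0, 0, -1],
    [0, 0, 0, 0, 0, 0, -1],
    [0, 0, 0, 0, 0, 0, -1],
    [0, 0, 0, 0, 0, 0, -1]
  ]
}}

```text
time: 3.93
tool_pos: [460.7, 323.0, 144.3]
ee_rot: [-1.263, -1.12, 1.122]
contact_force: [-0.1, 0.7, -3.6]
grip_width: 23.1
```

Run:
```python
from h import *
s=snapshot("top");q=snapshot("side"); p,R,o=pose(); print(p,o["contact_force"],o["torque"],R.as_matrix().round(3).tolist())
V=cv2.cvtColor(s["img"],cv2.COLOR_RGB2HSV)[:,:,2]
cv2.imwrite("pics/c3.png",np.vstack([crop(s,110,140,170,150,4)[:,:680],crop(q,190,90,170,1,4)*0])[:600])
cv2.imwrite("pics/c3s.png",crop(q,180,80,190,140,4))
```

```text
[460.66498277 322.99115213 144.15045041] [-5.74936302e-04  9.17118349e-01 -2.94308654e+00] [-0.0005674  -0.03777169  0.0252872 ] [[0.119, -0.002, -0.993], [0.993, -0.001, 0.119], [-0.001, -1.0, 0.002]]
```

View pics/c3.png

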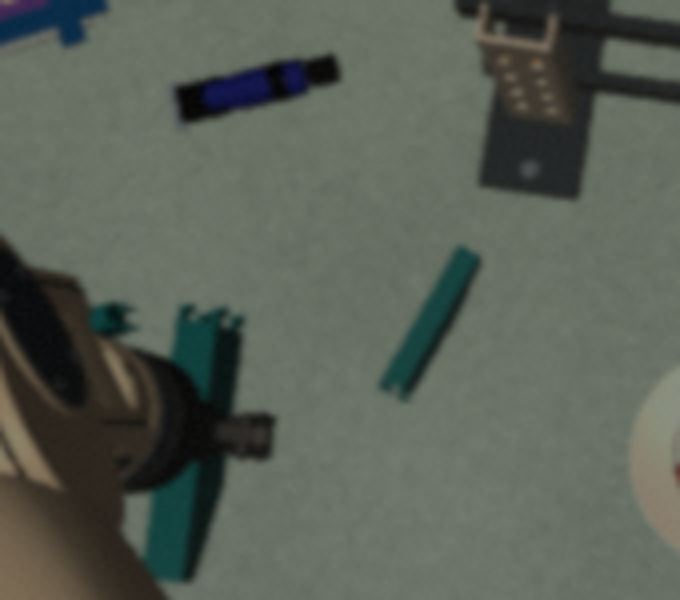

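View pics/c3s.png

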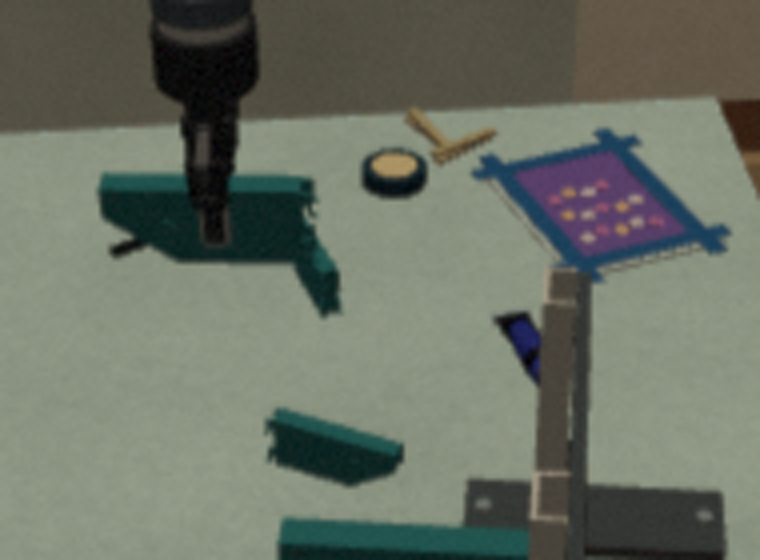

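Views show the arm held level (side crop: bottom edge horizontal). In the top crop its back edge is at about (180..213, 322), and the empty upright's slot columns at (502–520, 62–105) and (538–553, 66–115). Computing the offsets now.

Run:
```python
from h import *
s=snapshot("top");p,R,o=pose()
g=cv2.cvtColor(s["img"],cv2.COLOR_RGB2GRAY).astype(float);V=s["img"].max(2).astype(float)
# slot blobs: DoG
D=cv2.GaussianBlur(g,(0,0),.7)-cv2.GaussianBlur(g,(0,0),2)
y0=148;x0=226;sub=D[y0:176,x0:256]
mx=(sub==cv2.dilate(sub,np.ones((3,3))))&(sub>3)
c,sn=np.cos(np.radians(-10.2)),np.sin(np.radians(-10.2));fx=np.array([c,sn,0]);fy=np.array([-sn,c,0]);O=np.array([676.8,126.1,0])
def face(px):
    a,d=ray(s,px);return a+d*((O-a)@fx)/(d@fx)
for v,u in zip(*np.where(mx)):
    X=face((u+x0,v+y0));print(u+x0,v+y0,round(sub[v,u],1),"y",round((X-O)@fy,1),"z",round(X[2],1))
P=[]
for r in range(222,238,2):
    c0=round(159-(r-222)*0.14);v=V[r,c0-9:c0+10]
    try:
        l=next(i for i in range(9,0,-1) if v[i-1]>84); q=next(i for i in range(9,18) if v[i+1]<45)
    except StopIteration: continue
    L=c0-9+l-(84-v[l])/(v[l-1]-v[l]);Q=c0-9+q+(v[q]-45)/(v[q]-v[q+1])
    a,b=onz(s,(L,r),188.5),onz(s,(Q,r),188.5);P.append([*((a+b)/2)[:2],a[1]-b[1]])
P=np.array(P);print(P.round(1));f=np.polyfit(P[:,0],P[:,1],1);print(f)
print("back cols", V[214:232,159], [onz(s,(159,r),188.5)[:2].round(1).tolist() for r in(219,220,221,222)])
cv2.imwrite("pics/c4.png",crop(s,222,144,40,32,16))
```

```text
229 148 12.5 y 18.8 z 235.8
247 148 16.1 y -24.7 z 259.6
235 149 19.9 y 5.0 z 234.8
239 150 20.2 y -3.9 z 231.1
242 151 18.6 y -10.4 z 225.9
246 151 22.9 y -20.2 z 231.4
228 153 8.1 y 27.1 z 186.5
235 155 13.6 y 11.2 z 176.8
244 156 18.2 y -11.1 z 180.2
237 159 13.9 y 10.2 z 137.6
245 160 13.4 y -10.2 z 139.7
231 161 12.0 y 29.2 z 105.0
239 163 13.3 y 9.2 z 95.6
246 164 12.6 y -9.2 z 96.1
231 165 11.2 y 34.7 z 56.7
240 166 16.8 y 9.9 z 61.0
248 167 15.4 y -11.9 z 63.4
230 172 10.8 y 48.8 z -40.6
[[520.  316.3  23. ]
 [515.3 316.7  23.1]
 [510.6 317.3  23. ]
 [506.  318.2  23.8]]
[-1.37646110e-01  3.87733024e+02]
back cols [118. 111. 103.  95.  89.  81.  69.  63.  65.  63.  65.  65.  64.  63.
  64.  64.  65.  65.] [[527.0, 315.0], [524.6, 315.0], [522.3, 315.0], [519.9, 314.9]]
```

View pics/c4.png

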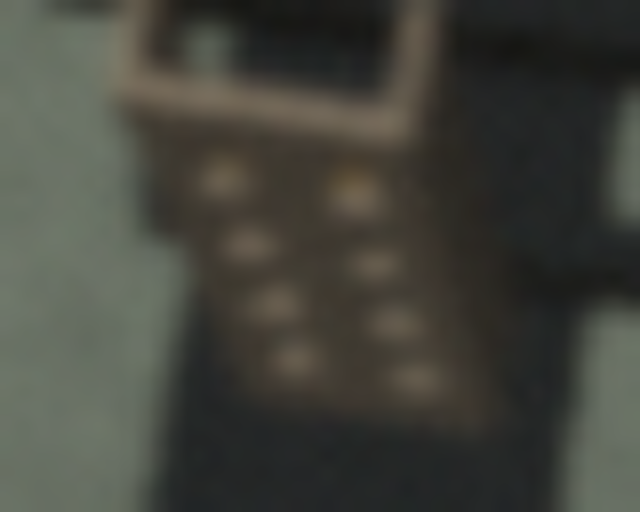

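The slot rows come out at z = 178/138/98/61, as they must, with the centre line at about y = 0 (±1 mm) from (676.8, 126.1). The arm seen by the camera agrees with the TCP to 0.5 mm. Moving to 25 mm in front.

{"method": "send_rows", "body": {
  "rows": [
    [0, -0.5, 0, 0, 3.35, 0, -1],
    [-10, -0.5, -10, 0, 0, 0, -1],
    [-20, -0.5, -20, 0, 0, 0, -1],
    [-25, 0, -25, 0, 0, 0, -1],
    [-25, 0, -25, 0, 0, 0, -1],
    [-25, 0, -25, 0, 0, 0, -1],
    [-25, 0, -25, 0, 0, 0, -1],
    [-15, 0, -15, 0, 0, 0, -1],
    [-10.5, 0, -12.5, 0, 0, 0, -1],
    [0, 0, 0, 0, 0, 0, -1],
    [0, 0, 0, 0, 0, 0, -1],
    [0, 0, 0, 0, 0, 0, -1]
  ]
}}

```text
time: 5.08
tool_pos: [588.1, 143.1, 146.4]
ee_rot: [-1.287, -1.077, 1.078]
contact_force: [-0.3, -0.5, -3.5]
grip_width: 23.2
```

```bash
cat >> h.py <<'E'
FX=np.array([.9842,-.1771,0]);FY=np.array([.1771,.9842,0]);O=np.array([676.8,126.1,0])
def rel():
    p,R,o=pose();f=o["contact_force"];M=R.as_matrix()
    print("t",round(o["time"],2),"frame x,y,z of TCP",((p-O)@FX).round(1),((p-O)@FY).round(1),p[2].round(1),"F",(f@FX).round(1),(f@FY).round(1),f[2].round(1),"T",o["torque"].round(2),"yaw",np.degrees(np.arctan2(-M[0,0],M[1,0])).round(2),"tilt",np.degrees(M[2,[0,2]]).round(2),"w",round(o["grip_width"],1))
E
python3 - <<'E'
from h import *
rel();s=snapshot("top");q=snapshot("side");rel()
a=crop(s,200,140,80,75,5);b=crop(q,240,130,80,75,5)
cv2.imwrite("pics/c5.png",np.hstack([a,b]))
E
```

```text
t 5.08 frame x,y,z of TCP -90.3 1.0 146.4 F -0.2 -0.6 -3.5 T [0.03 0.01 0.01] yaw -10.15 tilt [0.   0.06] w 23.2
t 5.18 frame x,y,z of TCP -90.4 1.4 146.7 F 0.5 0.8 -2.4 T [0.04 0.02 0.02] yaw -10.1 tilt [0.   0.03] w 23.8
```

View pics/c5.png

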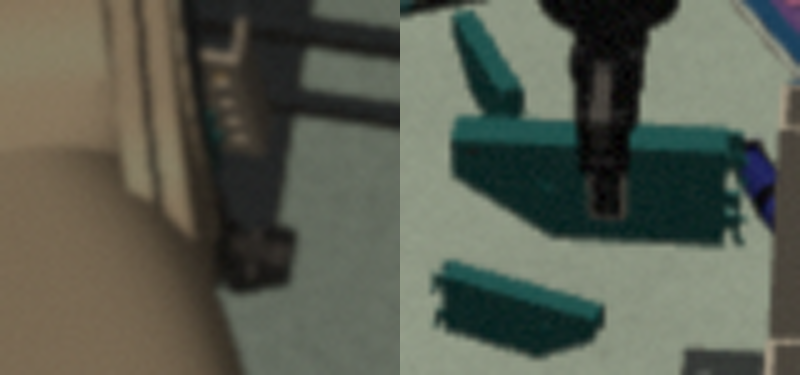

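The crop's right half shows the arm level, about 25 mm in front of the upright (hooks at px ~(740,200), upright at ~(780)). The top view is hidden by the robot. I'll centre and approach gently.

{"method": "send_rows", "body": {
  "rows": [
    [-1.4, 0.5, -3, 0, 0, 0, -1],
    [0, 0, -3, 0, 0, 0, -1],
    [0, 0, -3, 0, 0, 0, -1],
    [0, 0, -1.5, 0, 0, 0, -1],
    [0, 0, -1, 0, 0, 0, -1],
    [0, 0, -1, 0, 0, 0, -1],
    [0, 0, 0, 0, 0, 0, -1]
  ]
}}

```text
time: 5.77
tool_pos: [600.9, 138.8, 146.2]
ee_rot: [-1.288, -1.077, 1.077]
contact_force: [0.2, 0.9, -2.8]
grip_width: 23.4
```

{"method": "send_rows", "body": {
  "rows": [
    [0, 0, -1, 0, 0, 0, -1],
    [0, 0, -1, 0, 0, 0, -1],
    [0, 0, 0, 0, 0, 0, -1]
  ]
}}

```text
time: 6.02
tool_pos: [602.9, 138.4, 146.3]
ee_rot: [-1.288, -1.077, 1.077]
contact_force: [-0.7, 0.3, -2.1]
grip_width: 23.4
```

{"method": "send_rows", "body": {
  "rows": [
    [0, 0, -1, 0, 0, 0, -1],
    [0, 0, -1, 0, 0, 0, -1],
    [0, 0, 0, 0, 0, 0, -1]
  ]
}}

```text
time: 6.27
tool_pos: [604.9, 138.0, 146.3]
ee_rot: [-1.288, -1.077, 1.077]
contact_force: [0.2, -0.1, -2.9]
grip_width: 23.9
```

```bash
python3 -c "
from h import *
rel()"
```

```text
t 6.27 frame x,y,z of TCP -72.8 -1.0 146.3 F 0.2 -0.1 -2.9 T [-0.04  0.02 -0.02] yaw -10.18 tilt [-0.   -0.01] w 23.9
```

{"method": "send_rows", "body": {
  "rows": [
    [0, 0, -1, 0, 0, 0, -1],
    [0, 0, -1, 0, 0, 0, -1],
    [0, 0, 0, 0, 0, 0, -1]
  ]
}}

```text
time: 6.52
tool_pos: [606.9, 137.7, 146.2]
ee_rot: [-1.288, -1.077, 1.077]
contact_force: [0.4, -0.9, -2.0]
grip_width: 23.2
```

{"method": "send_rows", "body": {
  "rows": [
    [0, 0, -1, 0, 0, 0, -1],
    [0, 0, -1, 0, 0, 0, -1],
    [0, 0, 0, 0, 0, 0, -1]
  ]
}}

```text
time: 6.77
tool_pos: [608.9, 137.3, 146.3]
ee_rot: [-1.288, -1.077, 1.077]
contact_force: [0.2, -0.1, -3.0]
grip_width: 23.2
```

{"method": "send_rows", "body": {
  "rows": [
    [0, 0, -1, 0, 0, 0, -1],
    [0, 0, 0, 0, 0, 0, -1]
  ]
}}

```text
time: 6.93
tool_pos: [609.8, 137.2, 146.2]
ee_rot: [-1.288, -1.077, 1.077]
contact_force: [-0.3, 1.3, -2.1]
grip_width: 23.6
```

```bash
python3 -c "
from h import *
rel()"
```

```text
t 6.93 frame x,y,z of TCP -67.9 -1.0 146.2 F -0.5 1.2 -2.1 T [-0.04  0.01  0.04] yaw -10.18 tilt [-0. -0.] w 23.6
```

{"method": "send_rows", "body": {
  "rows": [
    [0, 0, -1, 0, 0, 0, -1],
    [0, 0, -0.5, 0, 0, 0, -1],
    [0, 0, 0, 0, 0, 0, -1]
  ]
}}

```text
time: 7.18
tool_pos: [611.2, 136.9, 146.2]
ee_rot: [-1.288, -1.077, 1.077]
contact_force: [0.0, 0.0, -2.7]
grip_width: 23.4
```

{"method": "send_rows", "body": {
  "rows": [
    [0, 0, -1, 0, 0, 0, -1],
    [0, 0, -0.5, 0, 0, 0, -1],
    [0, 0, 0, 0, 0, 0, -1]
  ]
}}

```text
time: 7.43
tool_pos: [612.7, 136.6, 146.3]
ee_rot: [-1.288, -1.077, 1.077]
contact_force: [-0.4, 0.3, -2.4]
grip_width: 23.4
```

{"method": "send_rows", "body": {
  "rows": [
    [0, 0, -1, 0, 0, 0, -1],
    [0, 0, 0, 0, 0, 0, -1]
  ]
}}

```text
time: 7.6
tool_pos: [613.7, 136.5, 146.3]
ee_rot: [-1.288, -1.077, 1.077]
contact_force: [1.0, -0.1, -3.1]
grip_width: 23.6
```

Run:
```python
from h import *
rel();q=snapshot("side")
cv2.imwrite("pics/c6.png",crop(q,270,130,75,75,8))
```

```text
t 7.6 frame x,y,z of TCP -63.9 -1.0 146.3 F 1.0 0.0 -3.1 T [-0.04  0.01 -0.03] yaw -10.17 tilt [ 0. -0.] w 23.6
```

View pics/c6.png

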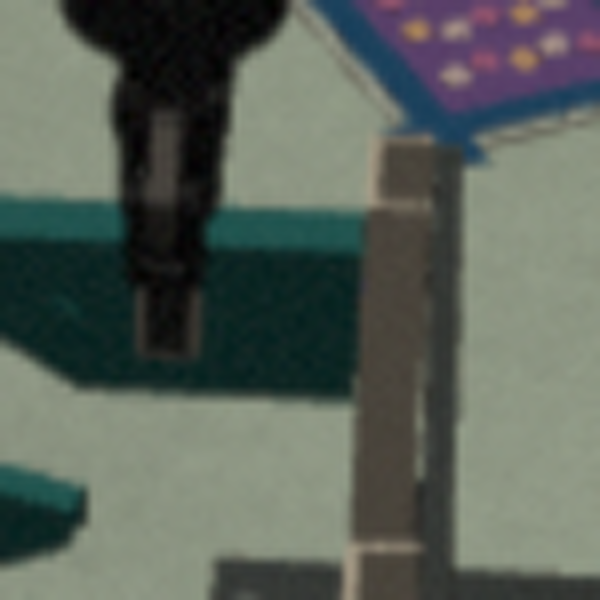

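The crop shows the arm's end now at the upright's face with the hooks out of sight and no reaction, so they seem to be entering. Continuing until the back meets the face.

{"method": "send_rows", "body": {
  "rows": [
    [0, 0, -0.7, 0, 0, 0, -1],
    [0, 0, 0, 0, 0, 0, -1],
    [0, 0, 0, 0, 0, 0, -1]
  ]
}}

```text
time: 7.9
tool_pos: [614.3, 136.4, 146.3]
ee_rot: [-1.288, -1.077, 1.077]
contact_force: [-0.2, 0.0, -2.9]
grip_width: 23.5
```

{"method": "send_rows", "body": {
  "rows": [
    [0, 0, -0.7, 0, 0, 0, -1],
    [0, 0, 0, 0, 0, 0, -1],
    [0, 0, 0, 0, 0, 0, -1]
  ]
}}

```text
time: 8.15
tool_pos: [614.4, 136.3, 146.2]
ee_rot: [-1.287, -1.077, 1.078]
contact_force: [-3.6, 0.5, -2.4]
grip_width: 23.9
```

{"method": "send_rows", "body": {
  "rows": [
    [0, 0, -0.7, 0, 0, 0, -1],
    [0, 0, 0, 0, 0, 0, -1],
    [0, 0, 0, 0, 0, 0, -1]
  ]
}}

```text
time: 8.4
tool_pos: [614.4, 136.3, 146.0]
ee_rot: [-1.286, -1.076, 1.079]
contact_force: [-7.9, 0.6, -1.1]
grip_width: 23.5
```

```bash
python3 -c "
from h import *
rel()"
```

```text
t 8.4 frame x,y,z of TCP -63.2 -1.0 146.0 F -7.9 -0.8 -1.1 T [ 0.17  1.22 -0.  ] yaw -10.15 tilt [-0.02  0.14] w 23.5
```

Contact starts at TCP x = −63, as expected for a flat back, with no side force or yaw moment. Now lowering gently toward the catch.

{"method": "send_rows", "body": {
  "rows": [
    [0, 1, 0, 0, 0, 0, -1],
    [0, 1, 0, 0, 0, 0, -1],
    [0, 1, 0, 0, 0, 0, -1],
    [0, 0, 0, 0, 0, 0, -1]
  ]
}}

```text
time: 8.73
tool_pos: [614.4, 136.4, 142.9]
ee_rot: [-1.286, -1.076, 1.079]
contact_force: [-7.2, 1.3, -1.1]
grip_width: 23.7
```

{"method": "send_rows", "body": {
  "rows": [
    [0, 1, 0, 0, 0, 0, -1],
    [0, 1, 0, 0, 0, 0, -1],
    [0, 0, 0, 0, 0, 0, -1]
  ]
}}

```text
time: 8.98
tool_pos: [614.4, 136.4, 140.9]
ee_rot: [-1.286, -1.076, 1.079]
contact_force: [-7.3, 0.7, -1.9]
grip_width: 23.0
```

```bash
python3 -c "
from h import *
rel()"
```

```text
t 8.98 frame x,y,z of TCP -63.2 -0.9 140.9 F -7.3 -0.6 -1.9 T [0.22 1.19 0.04] yaw -10.15 tilt [-0.01  0.14] w 23.0
```

{"method": "send_rows", "body": {
  "rows": [
    [0, 1, 0, 0, 0, 0, -1],
    [0, 0, 0, 0, 0, 0, -1],
    [0, 0, 0, 0, 0, 0, -1]
  ]
}}

```text
time: 9.23
tool_pos: [614.4, 136.4, 139.9]
ee_rot: [-1.286, -1.076, 1.079]
contact_force: [-7.3, 1.9, -2.0]
grip_width: 23.3
```

{"method": "send_rows", "body": {
  "rows": [
    [0, 0.7, 0, 0, 0, 0, -1],
    [0, 0, 0, 0, 0, 0, -1],
    [0, 0, 0, 0, 0, 0, -1]
  ]
}}

```text
time: 9.48
tool_pos: [614.4, 136.4, 139.3]
ee_rot: [-1.286, -1.076, 1.079]
contact_force: [-8.0, 0.9, -0.6]
grip_width: 23.7
```

{"method": "send_rows", "body": {
  "rows": [
    [0, 0.7, 0, 0, 0, 0, -1],
    [0, 0, 0, 0, 0, 0, -1],
    [0, 0, 0, 0, 0, 0, -1]
  ]
}}

```text
time: 9.73
tool_pos: [614.4, 136.4, 138.9]
ee_rot: [-1.286, -1.076, 1.079]
contact_force: [-8.9, 1.8, -1.1]
grip_width: 23.6
```

```bash
python3 -c "
from h import *
rel()"
```

```text
t 9.73 frame x,y,z of TCP -63.2 -0.9 138.9 F -9.1 0.2 -1.1 T [0.24 1.39 0.  ] yaw -10.15 tilt [-0.    0.12] w 23.6
```

Downward motion is meeting resistance at about 6.3 mm above home, which matches the catch. Testing whether the hooks hold by pulling back slightly.

{"method": "send_rows", "body": {
  "rows": [
    [0, 0.4, 0.8, 0, 0, 0, -1],
    [0, 0, 0.6, 0, 0, 0, -1],
    [0, 0, 0, 0, 0, 0, -1],
    [0, 0, 0, 0, 0, 0, -1]
  ]
}}

```text
time: 10.07
tool_pos: [614.4, 136.4, 138.7]
ee_rot: [-1.288, -1.078, 1.077]
contact_force: [-2.8, 0.7, 0.1]
grip_width: 23.4
```

{"method": "send_rows", "body": {
  "rows": [
    [0, 0, 0.8, 0, 0, 0, -1],
    [0, 0, 0.6, 0, 0, 0, -1],
    [0, 0, 0, 0, 0, 0, -1]
  ]
}}

```text
time: 10.32
tool_pos: [613.1, 136.5, 138.3]
ee_rot: [-1.288, -1.077, 1.077]
contact_force: [0.1, 0.4, -3.0]
grip_width: 23.9
```

```bash
python3 -c "
from h import *
rel()"
```

```text
t 10.32 frame x,y,z of TCP -64.6 -1.0 138.3 F 0.0 0.4 -3.0 T [ 0.03  0.05 -0.05] yaw -10.18 tilt [-0.   -0.01] w 23.9
```

{"method": "send_rows", "body": {
  "rows": [
    [0, 0, 0.6, 0, 0, 0, -1],
    [0, 0, 0, 0, 0, 0, -1],
    [0, 0, 0, 0, 0, 0, -1]
  ]
}}

```text
time: 10.57
tool_pos: [612.8, 136.6, 138.5]
ee_rot: [-1.289, -1.078, 1.077]
contact_force: [2.4, -1.0, -3.0]
grip_width: 23.5
```

{"method": "send_rows", "body": {
  "rows": [
    [0, 0, 0.6, 0, 0, 0, -1],
    [0, 0, 0, 0, 0, 0, -1],
    [0, 0, 0, 0, 0, 0, -1]
  ]
}}

```text
time: 10.82
tool_pos: [612.7, 136.7, 138.8]
ee_rot: [-1.29, -1.079, 1.076]
contact_force: [4.2, -1.9, -4.4]
grip_width: 23.7
```

```bash
python3 -c "
from h import *
rel()"
```

```text
t 10.82 frame x,y,z of TCP -65.0 -1.0 138.8 F 4.5 -1.1 -4.4 T [-0.25 -1.05 -0.04] yaw -10.19 tilt [ 0.01 -0.12] w 23.7
```

The hooks hold (4.5 N pull at 1.8 mm slack). Pushing back flat, settling on the catch, and releasing.

{"method": "send_rows", "body": {
  "rows": [
    [0, 0, -1, 0, 0, 0, -1],
    [0, 0.5, -1.2, 0, 0, 0, -1],
    [0, 0.2, 0, 0, 0, 0, -1],
    [0, 0, 0, 0, 0, 0, -1]
  ]
}}

```text
time: 11.15
tool_pos: [613.3, 136.5, 137.7]
ee_rot: [-1.287, -1.077, 1.078]
contact_force: [-2.8, 0.1, 1.0]
grip_width: 23.3
```

{"method": "send_rows", "body": {
  "rows": [
    [0, 0, 0, 0, 0, 0, -0.6],
    [0, 0, 0, 0, 0, 0, -0.4],
    [0, 0, 0, 0, 0, 0, -0.2],
    [0, 0, 0, 0, 0, 0, 0],
    [0, 0, 0, 0, 0, 0, 0.2],
    [0, 0, 0, 0, 0, 0, 0.2],
    [0, 0, 0, 0, 0, 0, 0.2],
    [0, 0, 0, 0, 0, 0, 0.2]
  ]
}}

```text
time: 11.82
tool_pos: [613.9, 136.4, 137.8]
ee_rot: [-1.288, -1.077, 1.077]
contact_force: [0.2, -0.1, -0.3]
grip_width: 51.1
```

Run:
```python
from h import *
rel();q=snapshot("side")
cv2.imwrite("pics/c7.png",crop(q,240,130,105,115,5))
```

```text
t 11.82 frame x,y,z of TCP -63.7 -1.0 137.8 F 0.2 -0.1 -0.3 T [ 0.08  0.03 -0.03] yaw -10.18 tilt [-0. -0.] w 51.1
```

View pics/c7.png

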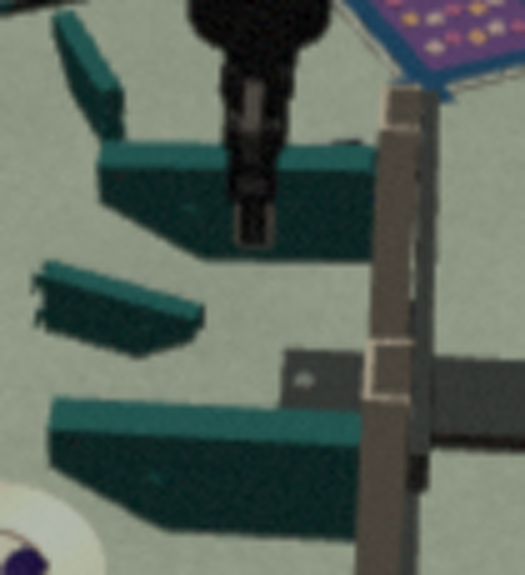

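The crop shows the arm hanging by its hooks after release, with its top a few mm high and drooping slightly. Fingers are clear on both sides. Rising, shutting, and moving over the press spot.

{"method": "send_rows", "body": {
  "rows": [
    [0, -5, 0, 0, 0, 0, 0.2],
    [0, -10, 0, 0, 0, 0, 0.2],
    [0, -15, 0, 0, 0, 0, 0.2],
    [0, -15, 0, 0, 0, 0, 0.2],
    [0, -15, 0, 0, 0, 0, 0.2],
    [0, -10, 0, 0, 0, 0, 0],
    [0, -5, -2, 0, 0, 0, -0.5],
    [0, 0, -10, 0, 0, 0, -1],
    [0, 0, -15, 0, 0, 0, -1],
    [0, 0, -10, 0, 0, 0, -1],
    [0, 0, -4.5, 0, 0, 0, -1],
    [0, 0, 0, 0, 0, 0, -1]
  ]
}}

```text
time: 12.87
tool_pos: [655.3, 128.8, 212.0]
ee_rot: [-1.288, -1.076, 1.078]
contact_force: [1.3, -0.8, -0.2]
grip_width: 0.2
```

{"method": "send_rows", "body": {
  "rows": [
    [0, 5, 0, 0, 0, 0, -1],
    [0, 5, 0, 0, 0, 0, -1],
    [0, 4, 0, 0, 0, 0, -1],
    [0, 2, 0, 0, 0, 0, -1],
    [0, 0, 0, 0, 0, 0, -1],
    [0, 0, 0, 0, 0, 0, -1]
  ]
}}

```text
time: 13.37
tool_pos: [654.5, 129.2, 196.8]
ee_rot: [-1.288, -1.077, 1.078]
contact_force: [0.3, -0.6, -0.2]
grip_width: -0.4
```

```bash
python3 -c "
from h import *
rel()"
```

```text
t 13.37 frame x,y,z of TCP -22.5 -0.9 196.8 F 0.4 -0.5 -0.2 T [ 0.    0.03 -0.01] yaw -10.17 tilt [-0.    0.01] w -0.4
```

{"method": "send_rows", "body": {
  "rows": [
    [0, 4, 0, 0, 0, 0, -1],
    [0, 4, 0, 0, 0, 0, -1],
    [0, 2, 0, 0, 0, 0, -1],
    [0, 1, 0, 0, 0, 0, -1],
    [0, 0, 0, 0, 0, 0, -1]
  ]
}}

```text
time: 13.78
tool_pos: [654.6, 129.1, 185.4]
ee_rot: [-1.288, -1.077, 1.078]
contact_force: [-0.1, -0.9, -0.5]
grip_width: -0.2
```

{"method": "send_rows", "body": {
  "rows": [
    [0, 1, 0, 0, 0, 0, -1],
    [0, 0.7, 0, 0, 0, 0, -1],
    [0, 0, 0, 0, 0, 0, -1],
    [0, 0, 0, 0, 0, 0, -1]
  ]
}}

```text
time: 14.12
tool_pos: [654.8, 129.1, 184.1]
ee_rot: [-1.288, -1.077, 1.077]
contact_force: [0.3, -0.5, -0.1]
grip_width: -0.2
```

{"method": "send_rows", "body": {
  "rows": [
    [0, 0.7, 0, 0, 0, 0, -1],
    [0, 0.5, 0, 0, 0, 0, -1],
    [0, 0, 0, 0, 0, 0, -1],
    [0, 0, 0, 0, 0, 0, -1]
  ]
}}

```text
time: 14.45
tool_pos: [654.7, 129.1, 182.8]
ee_rot: [-1.288, -1.077, 1.077]
contact_force: [0.3, -0.6, 0.3]
grip_width: 0.0
```

{"method": "send_rows", "body": {
  "rows": [
    [0, 0.6, 0, 0, 0, 0, -1],
    [0, 0.4, 0, 0, 0, 0, -1],
    [0, 0, 0, 0, 0, 0, -1],
    [0, 0, 0, 0, 0, 0, -1]
  ]
}}

```text
time: 14.78
tool_pos: [654.7, 129.1, 181.8]
ee_rot: [-1.288, -1.077, 1.077]
contact_force: [0.7, -1.0, -0.4]
grip_width: 0.1
```

{"method": "send_rows", "body": {
  "rows": [
    [0, 0.5, 0, 0, 0, 0, -1],
    [0, 0.3, 0, 0, 0, 0, -1],
    [0, 0, 0, 0, 0, 0, -1],
    [0, 0, 0, 0, 0, 0, -1]
  ]
}}

```text
time: 15.12
tool_pos: [654.8, 129.2, 181.4]
ee_rot: [-1.288, -1.078, 1.077]
contact_force: [-0.4, -0.2, 4.7]
grip_width: 0.0
```

{"method": "send_rows", "body": {
  "rows": [
    [0, 0.4, 0, 0, 0, 0, -1],
    [0, 0.3, 0, 0, 0, 0, -1],
    [0, 0, 0, 0, 0, 0, -1],
    [0, 0, 0, 0, 0, 0, -1]
  ]
}}

```text
time: 15.45
tool_pos: [654.9, 129.2, 180.9]
ee_rot: [-1.288, -1.078, 1.077]
contact_force: [-1.6, 0.2, 5.3]
grip_width: -0.1
```

Contact is at about 181.6. Pressing on in small steps, watching the force.

{"method": "send_rows", "body": {
  "rows": [
    [0, 0.4, 0, 0, 0, 0, -1],
    [0, 0.4, 0, 0, 0, 0, -1],
    [0, 0, 0, 0, 0, 0, -1],
    [0, 0, 0, 0, 0, 0, -1]
  ]
}}

```text
time: 15.78
tool_pos: [655.0, 129.2, 180.3]
ee_rot: [-1.289, -1.078, 1.077]
contact_force: [-1.3, -0.1, 6.5]
grip_width: 0.1
```

{"method": "send_rows", "body": {
  "rows": [
    [0, 0.4, 0, 0, 0, 0, -1],
    [0, 0.4, 0, 0, 0, 0, -1],
    [0, 0, 0, 0, 0, 0, -1],
    [0, 0, 0, 0, 0, 0, -1]
  ]
}}

```text
time: 16.12
tool_pos: [654.6, 129.1, 178.4]
ee_rot: [-1.288, -1.077, 1.078]
contact_force: [0.3, -0.6, 0.1]
grip_width: -0.1
```

{"method": "send_rows", "body": {
  "rows": [
    [0, 0.4, 0, 0, 0, 0, -1],
    [0, 0.4, 0, 0, 0, 0, -1],
    [0, 0, 0, 0, 0, 0, -1],
    [0, 0, 0, 0, 0, 0, -1]
  ]
}}

```text
time: 16.45
tool_pos: [654.7, 129.1, 177.8]
ee_rot: [-1.288, -1.077, 1.078]
contact_force: [0.2, -0.4, 0.1]
grip_width: -0.3
```

It gave way. Feeling for the hard stop at about 177.

{"method": "send_rows", "body": {
  "rows": [
    [0, 0.5, 0, 0, 0, 0, -1],
    [0, 0.4, 0, 0, 0, 0, -1],
    [0, 0, 0, 0, 0, 0, -1],
    [0, 0, 0, 0, 0, 0, -1]
  ]
}}

```text
time: 16.78
tool_pos: [654.7, 129.1, 177.0]
ee_rot: [-1.288, -1.077, 1.077]
contact_force: [0.8, 0.3, 0.1]
grip_width: -0.1
```

{"method": "send_rows", "body": {
  "rows": [
    [0, 0.5, 0, 0, 0, 0, -1],
    [0, 0.3, 0, 0, 0, 0, -1],
    [0, 0, 0, 0, 0, 0, -1],
    [0, 0, 0, 0, 0, 0, -1]
  ]
}}

```text
time: 17.12
tool_pos: [654.8, 129.1, 176.6]
ee_rot: [-1.288, -1.078, 1.077]
contact_force: [-0.7, 0.6, 4.2]
grip_width: -0.1
```

{"method": "send_rows", "body": {
  "rows": [
    [0, 0.5, 0, 0, 0, 0, -1],
    [0, 0.3, 0, 0, 0, 0, -1],
    [0, 0, 0, 0, 0, 0, -1],
    [0, 0, 0, 0, 0, 0, -1]
  ]
}}

```text
time: 17.45
tool_pos: [654.8, 129.1, 176.5]
ee_rot: [-1.289, -1.078, 1.077]
contact_force: [-2.9, -0.3, 8.3]
grip_width: 0.4
```

It stops hard at 176.6, so home. One more firm push to confirm, then retreat.

{"method": "send_rows", "body": {
  "rows": [
    [0, 0.6, 0, 0, 0, 0, -1],
    [0, 0.5, 0, 0, 0, 0, -1],
    [0, 0, 0, 0, 0, 0, -1],
    [0, 0, 0, 0, 0, 0, -1]
  ]
}}

```text
time: 17.78
tool_pos: [654.8, 129.2, 176.4]
ee_rot: [-1.289, -1.079, 1.076]
contact_force: [-4.8, 0.2, 15.2]
grip_width: -0.2
```

{"method": "send_rows", "body": {
  "rows": [
    [0, -3, 0, 0, 0, 0, -1],
    [0, -10, 0, 0, 0, 0, -1],
    [0, -20, 5, 0, 0, 0, -1],
    [0, -20, 15, 0, 0, 0, -1],
    [0, -20, 30, 0, 0, 0, -1],
    [0, -10, 30, 0, 0, 0, -1],
    [10, 0, 30, 0, 0, 0, -1],
    [20, 0, 30, 0, 0, 0, -1],
    [25, 0, 25, 0, 0, 0, -1],
    [25, 0, 15, 0, 0, 0, -1],
    [15, 0, 5, 0, 0, 0, -1],
    [0, 0, 0, 0, 0, 0, -1]
  ]
}}

```text
time: 18.78
tool_pos: [488.4, 257.9, 258.0]
ee_rot: [-1.286, -1.08, 1.079]
contact_force: [0.6, 0.5, 0.3]
grip_width: -0.1
```

Run:
```python
from h import *
rel();q=snapshot("side");s=snapshot("top")
cv2.imwrite("pics/c8.png",np.hstack([crop(q,240,130,105,120,4),crop(s,200,110,150,120,4)[:,:360]]))
```

```text
t 18.78 frame x,y,z of TCP -208.8 96.3 258.0 F 0.5 0.6 0.3 T [-0.01 -0.01  0.  ] yaw -9.99 tilt [ 0.06 -0.01] w -0.1
```

View pics/c8.png

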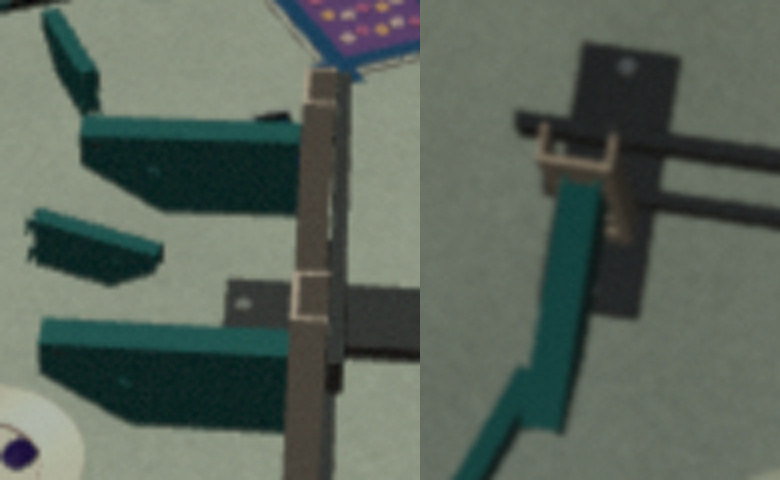

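The crop shows the hung arm parallel to the partner arm, flat on the upright and square in the top view, with the robot clear. Handing in.

```bash
python3 -c "
from workcell import *
print(close_job())"
```

```text
the job is handed in; nothing more can be done
None
```

The teal arm is on the empty upright at the partner arm's height, and I handed the job in at about 19 s of robot time.

- **Hooks:** All four entered with no side contact, and the back met the upright at about 8 N. Pulling back gently (4.5 N) showed the hooks holding before I let go.
- **Press:** With shut fingers about 22 mm out, the arm gave way somewhat above 6.5 N. It then stopped hard with the top at 176.6 mm, against the 177 mm wanted, and held at 15 N.
- **Snap force:** The last reading before the snap was 6.5 N, just under the 8 to 18 N given. Readings came only at the end of each call, so the true peak was probably missed.
- **Final pictures:** The arm sits flat on the upright and parallel to the partner arm, with the robot clear of it. I did not read the catch directly: that it snapped in is inferred from the sudden give, the hard stop and the final height.
- **Other things:** The robot's path did not come near the tape, paint tubes or palette. I did not measure their positions again at the end.

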